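Roll the sample bottle up to the reader and start the reading

TASK

With the fingertips, push the sample bottle that lies at the low end of the sloped gutter steadily up the gutter, over the crest and into the dip against the reader's end stop, where it cannot roll back; do not pick it up or send it rolling fast. Then, with the bottle lying still in the dip, press the button on the control box fully down and let it come up again. Leave everything else on the bench where it is.

Things in the scene. Friction and masses are not known exactly. Their poses are not given: they have to be found in the camera images.
- gutter: Fixed steel gutter on a white base plate, sloping up along its own +x to a white reader head (x=110 to 152 mm, 96 wide, top at height 85), whose face is the end stop. Place and yaw vary. Origin: on the table, mid-width, 115 mm from the low lip's inner face; z up, y across. Floor 68 mm wide between side walls 4 mm thick that stand 12 mm above it. Base plate x=-130 to 155, 110 wide.
- lowlip (a point): Lower end of the gutter's floor, mid-width: gutter frame x=-115, height 18 mm. From here the floor rises straight to the crest at 7.5 degrees. A lip 4 mm thick closes this end; its top is at height 28 mm.
- crest (a point): Crest of the gutter's floor, mid-width: gutter frame x=65, height 41.7 mm. Beyond it the floor falls at 18 degrees to height 27 mm at the end stop's face (x=110 mm), which forms the dip; the side walls there are level at height 53.7 mm.
- seat (a point): Where the bottle's centre lies when seated in the dip against the end stop: gutter frame x=88, y=0, height 57 mm.
- sample: Sample bottle: amber glass, black screw cap of equal diameter, paper label; a cylinder 44 mm across, 60 mm long, about 0.12 kg. Lies across the gutter (own y along the gutter's y) and rolls. Origin: its centre; at the start x=-98, height 42 mm in the gutter frame, resting against the low lip. Past the crest it drops into the dip by itself; short of it, it rolls back when let go.
- read (a joint): Travel of the push button: 0 up, 0.006 m fully down; it springs back. Fully down takes about 5 N.
- read_top (a point): Centre of the top face of the round push button (34 mm across, plain grey, pressed straight down, 67 mm above the table when up) in a 50 mm round grey housing (12 mm high, the button stands 10 mm above it) on top of the white control box (100 x 90 x 45 mm, fixed, on the left or the right of the gutter).
- tipbox: Bystander: grey pipette tip box with clear lid, 100 x 75 x 52 mm, loose, on the other side of the gutter from the control box. Origin: centre of its underside.
- spare: Bystander: a second bottle like the sample, but standing upright beside the gutter, 44 mm across, 60 mm high. Origin: centre of its underside.
- beaker: Bystander: glass beaker beside the gutter's upper end, 62 mm across, 75 mm high. Origin: centre of its underside.
- dish: Bystander: clear plastic petri dish with lid, 90 mm across, 16 mm high, loose, beside the gutter's low end. Origin: centre of its underside.
There are look-alikes about, which are no part of the job. Leave any brown look-alike of the sample alone.

How it is judged:
By the outcome, as a careful person would: the job done as asked, in the order asked, and still so for the second after the job is handed in, with the robot touching nothing.
It also fails if it takes over 51 s, if anything falls off the work surface, if the arm or the gripper's body presses on something with over 40 N, if the wrist force passes 120 N, or if a joint passes its speed limit or range.

ROBOT

A 6-joint arm with a two-finger parallel gripper is mounted at the origin on the work surface. World frame = base frame: x ahead of the robot, y to its left, z up, the work surface at z = 0. Lengths are in mm, angles in rad, forces in N, time in s.
With the tool pointing down it reaches from about 350 to 775 mm from the base axis. Payload 7.3 kg.
Tool frame: the origin (TCP) lies at the very end of the fingers, on their centre line; the grasp point (between the pads) lies 19 mm behind it; z points along the fingers, y is the line along which they close (so a half turn about z gives the same grasp; the last joint's range is limited). The gripper opens to 92 mm and grips with 3 to 60 N. Pads are 19 mm wide; open, the fingers measure 130 mm over their backs; the gripper's body (75 mm by 190 mm) begins 47 mm behind the grasp point.
Start: joints at [0.956, 0.342, 1.524, -0, 1.275, -0.146], TCP at [237.193, 468.385, 226.741] pointing down, gripper open.
Joint ranges: [-2.53, 2.53], [-0.77, 2.02], [0.04, 2.7], [-1, 4.14], [0.28, 2.66], [-3.11, 3.11]. Speed limits (rad/s): [2.57, 2.57, 3.14, 3.14, 3.14, 3.14].

INTERFACE

Orientations are given as a 3x3 rotation matrix whose columns are the frame's x, y, z axes.
In Python, from plant import robot gives the robot as it stands. The module is installed in compiled form; this text tells all that it offers.
- The arm moves only by the shell command python3 -m jog 'ROWS' [OPENING] [FORCE]. ROWS is JSON, a list of rows, each a list of 6 numbers: the shift along the tool's x, y, z in mm, then the turn, a rotation vector about the tool's x, y, z in degrees. In form: [[dx, dy, dz, rx, ry, rz], ...]. A call has 1 to 5 rows; each row is the pose to reach, as a shift and turn from the pose commanded when the call began, along the tool's axes at that moment; what a row does not reach only later rows make up. A row lasts 1/12 s, in which the tool goes at most 41.7 mm and 7.16 degrees, less where a joint would pass 70% of its speed; a pose out of reach is approached as far as the arm can. A call with a gripper value outside its range is refused whole. OPENING is the opening, from -1 (shut) to 1 (fully open), so that 0 is half open, set as the call begins (- or left out, the last holds). The fingers move at their own pace and stop on an object; FORCE is the grip in N (left out, the last holds). Time passes only in rows, so rows that repeat a pose let the fingers close. It gives the time, the measured TCP pose, the force, the opening and the grip force at its end, in the units of the state.
- robot.get_state(): the state, without advancing time (a new reading comes with each control period).
- robot.get_image(name): name is "scene" or "top"; returns a dict with "img" (420x560x3 uint8, red, green, blue), "depth" (420x560 float32, mm along the optical axis (not along the pixel's ray), 0 where there is no reading), "fx", "fy", "cx", "cy" (pixels), "origin" and "rotation" of the camera in the world. Camera axes: x right, y up, looking along -z (the intrinsics and any distortion apply to the point x, -y, -z); pixel columns grow to the right and rows downward; lengths in mm; the calibration is good to about 2 mm. A picture is of the moment at which its call begins.
- robot.finish_job(): hands the job in; it is judged then, once.
The state is a dict: "time_s": time; "joint_pos": joint angles; "qd": joint speeds; "tau": joint torques, N m; "tool_pos": TCP position; "ee_rot": TCP orientation; "contact_force": force on the tool from outside, world axes, zero at the start; "moment": the same for the moment, N m; "opening": finger opening in mm; "gripper_force": force on a finger pad.
Only numpy, scipy, OpenCV 4.12 (cv2) and the standard library are available. Lean on these libraries where they do the work, as an engineer would, in place of code of your own. Each camera call takes 0.05 s, during which the arm holds its last target. There are 200 camera calls.

## Working session

There is one attempt and no reset: what is moved stays moved. The work goes in short steps, Python scripts to look and compute and a shell command to move; the robot and the scene stay as the last step left them, time stands still between calls to the robot, and variables do not carry over. Pictures are saved under pics/ and viewed, at most 10 in all, crops included, and the job is handed in when it is done.

```bash
mkdir -p pics; cat > h.py <<'E'
import numpy as np, cv2
from plant import robot
def grab(n,save=None):
    d=robot.get_image(n)
    if save: cv2.imwrite('pics/'+save,cv2.cvtColor(d['img'],cv2.COLOR_RGB2BGR))
    np.savez(''+n+'.npz',**{k:np.array(v) for k,v in d.items()})
    return d
def load(n): return dict(np.load(''+n+'.npz'))
def ray(d,u,v):
    r=np.array([(u-d['cx'])/d['fx'],-(v-d['cy'])/d['fy'],-1.0]); return np.array(d['rotation'])@r
def onz(d,u,v,z):
    r=ray(d,u,v);o=np.array(d['origin']);return o+r*(z-o[2])/r[2]
def pt(d,u,v):
    return np.array(d['origin'])+ray(d,u,v)*float(d['depth'][int(v),int(u)])
E
python3 - <<'E'
from h import *
for n in('top','scene'):
    d=grab(n,n+'0.png'); print({k:v for k,v in d.items() if k not in('img','depth')})
s=robot.get_state();print(s)
E
```

```text
{'fx': 425.7278063984133, 'fy': 425.7278063984133, 'cx': 273.48596244026413, 'cy': 203.68333120054075, 'origin': array([390.84669266,  22.11170395, 946.00004663]), 'rotation': array([[-0.00570605,  0.97668658, -0.21459442],
       [-0.9999645 , -0.00424264,  0.0072794 ],
       [ 0.00619924,  0.21462834,  0.97667612]])}
{'fx': 531.621199932388, 'fy': 531.621199932388, 'cx': 283.7925980787389, 'cy': 207.835637312548, 'origin': array([1429.05979571, -622.52314168,  979.95571074]), 'rotation': array([[ 0.60640988, -0.49794462,  0.61993404],
       [ 0.79488591,  0.39979866, -0.45641803],
       [-0.02057789,  0.76955324,  0.63825102]])}
{'time_s': 0.1, 'joint_pos': array([ 9.56027248e-01,  3.42649494e-01,  1.52490040e+00,  2.93065914e-05,
        1.27541862e+00, -1.45968234e-01]), 'qd': array([-0.00212348, -0.00072244, -0.00180513, -0.00011927, -0.00016264,
        0.00028407]), 'tau': array([ 1.29267861e-03, -4.32005811e+01, -2.44695157e+01,  7.18152174e-02,
        5.25956182e-02, -5.65452615e-05]), 'tool_pos': array([236.95227056, 468.08407804, 226.1236724 ]), 'ee_rot': array([[-8.92106771e-01,  4.51823906e-01, -8.16459796e-04],
       [ 4.51824586e-01,  8.92106113e-01, -1.10777982e-03],
       [ 2.27847369e-04, -1.35715449e-03, -9.99999053e-01]]), 'contact_force': array([ 0.38281384, -0.88240664, -0.2514635 ]), 'moment': array([ 0.02668172, -0.01136277,  0.03594004]), 'gripper_force': 0.0, 'opening': 91.8669232129648}
```

View pics/top0.png

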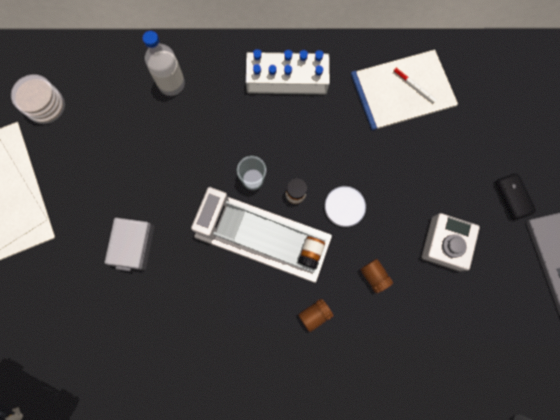

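View pics/scene0.png

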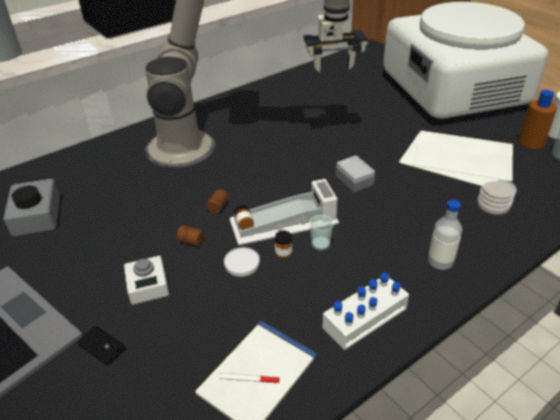

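Top view: gutter runs from the reader head at (210,213) down to the low lip near (325,258). The sample candidates are the amber/labelled/black-cap bottle in the gutter at (312,250), brown look-alikes at (377,277) and (316,316), and the upright spare at (296,190). The sample is the one in the gutter. For the button: the white control box with grey button at (455,245) is the one, and the grey box with black knob (scene 32,205) is a look-alike. Next I measure and take a close crop.

```bash
python3 - <<'E'
from h import *
d=load('top'); H,W=d['depth'].shape
u,v=np.meshgrid(np.arange(W),np.arange(H))
r=np.stack([(u-d['cx'])/d['fx'],-(v-d['cy'])/d['fy'],-np.ones((H,W))],-1)@d['rotation'].T
P=d['origin']+r*d['depth'][...,None]; np.save('P.npy',P)
z=P[...,2]
def reg(u0,u1,v0,v1):
    m=np.zeros((H,W),bool);m[v0:v1,u0:u1]=1;return m
G=reg(180,340,180,285)
def rect(m,n):
    q=P[m][:,:2].astype(np.float32); c=cv2.minAreaRect(q); print(n,len(q),c,'z',np.median(z[m]))
m=G&(z>78)&(z<92)&reg(185,235,180,245); rect(m,'reader')
hsv=cv2.cvtColor(d['img'],cv2.COLOR_RGB2HSV)
white=(hsv[...,1]<60)&(hsv[...,2]>150)
wm=(G&white).astype(np.uint8); n,l,s,c=cv2.connectedComponentsWithStats(wm); k=1+np.argmax(s[1:,4]); 
print('white comp',s[k]); 
for zl,zh in((4,16),):
    mm=G&(z>zl)&(z<zh)&white; rect(mm,'base')
B=reg(290,335,228,275); rect(B&(z>55)&(z<75),'bottle top')
C=reg(415,490,205,280); rect(C&(z>38)&(z<50),'box'); rect(C&(z>62)&(z<72),'button'); rect(C&(z>52)&(z<61),'housing')
for n,R in(('dish',reg(315,375,180,230)),('spare',reg(280,312,172,208)),('beaker',reg(235,270,150,195)),('brown1',reg(355,400,255,300)),('brown2',reg(292,340,292,338))):
    rect(R&(z>10),n)
im=cv2.cvtColor(d['img'],cv2.COLOR_RGB2BGR)
a=cv2.resize(im[170:290,170:350],None,fx=4.4,fy=4.4*1,interpolation=cv2.INTER_CUBIC);cv2.imwrite('pics/crop1.png',a)
E
```

```text
reader 926 ((566.3994750976562, 149.8372802734375), (42.473899841308594, 96.06202697753906), 69.28839874267578) z 85.4751092979991
white comp [ 209  198  123   84 4792]
base 1582 ((570.6124267578125, 11.649978637695312), (277.55950927734375, 215.3880615234375), 69.17728424072266) z 8.379927867362653
bottle top 480 ((484.10638427734375, -63.54341506958008), (38.171974182128906, 60.059627532958984), 69.96226501464844) z 61.93401920224261
box 1506 ((507.0091247558594, -368.5030822753906), (90.75931549072266, 101.14775848388672), 71.11075592041016) z 45.29835426696167
button 210 ((495.11773681640625, -364.64337158203125), (33.15583801269531, 31.882417678833008), 49.634674072265625) z 67.07466449888841
housing 235 ((495.8880615234375, -363.98974609375), (49.373355865478516, 48.48957824707031), 63.89354705810547) z 56.98738322181987
dish 1263 ((498.8759765625, -91.54122161865234), (88.40411376953125, 300.8887023925781), 59.92015075683594) z 16.144499336806916
spare 411 ((519.3643798828125, 0.5020980834960938), (42.833168029785156, 257.0999755859375), 70.99661254882812) z 59.60062376535507
beaker 533 ((538.6387329101562, 58.26036834716797), (298.2836608886719, 60.19742202758789), 2.3344497680664062) z 55.132973930852586
brown1 613 ((402.03021240234375, -107.906982421875), (65.26929473876953, 252.70468139648438), 19.398223876953125) z 40.34353438500284
brown2 637 ((376.27886962890625, -46.52007293701172), (122.60994720458984, 68.24198913574219), 48.91685104370117) z 40.313121386958755
```

View pics/crop1.png

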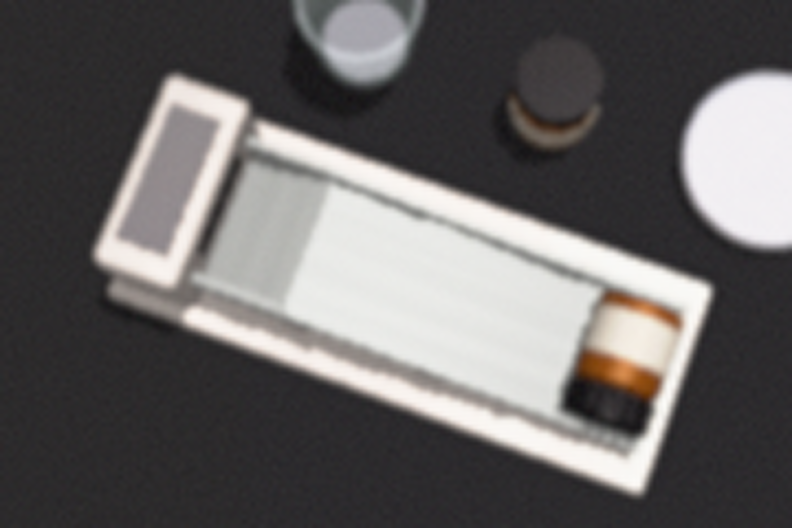

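The crop shows the labelled amber bottle with black cap lying across the gutter's low end, so it is the sample. The sizes and heights agree: bottle to reader is 228.6 mm (229 expected), reader 42x96 mm at height 85, and button at z = 67 mm. Gutter yaw is about 69° with origin about (519.5, 27.5). I'm moving over.

```bash
cat >> h.py <<'E'
A=np.radians(69);EX=np.array([np.cos(A),np.sin(A),0]);EY=np.array([-EX[1],EX[0],0]);O=np.array([519.5,27.5,0])
def to(p):
    from scipy.spatial.transform import Rotation as R
    s=robot.get_state();M=np.array(s['ee_rot']);t=np.array(s['tool_pos'])
    T=np.stack([EX,-EY,[0,0,-1]],1)
    print('t',round(s['time_s'],2),'gut',np.round([(t-O)@EX,(t-O)@EY,t[2]],1),'F',np.round(s['contact_force'],1),'open',round(s['opening'],1),
     '\n shift',np.round(M.T@(np.array(p)-t),1),'turn',np.round(R.from_matrix(M.T@T).as_rotvec(degrees=True),1))
def g(x,y,z): return O+x*EX+y*EY+[0,0,z]
E
python3 -m jog '[[-31,-28,0,0,0,6],[-62,-56,0,0,0,12],[-93,-83,0,0,0,18],[-124,-110,0,0,0,24],[-155,-138,0,0,0,30]]' -0.56
python3 -c "
from h import *; to(g(-155,0,120))"
```

```text
time_s: 0.52
tool_pos: [313.1, 273.6, 226.5]
ee_rot: [[-0.543, 0.84, -0.0], [0.84, 0.543, -0.0], [-0.0, -0.0, -1.0]]
contact_force: [1.2, -0.1, 0.2]
opening: 63.1
gripper_force: 0.0
t 0.52 gut [155.8 280.9 226.5] F [ 1.2 -0.1  0.2] open 63.1 
 shift [-410.1  -85.6  106.5] turn [-0.   0.  53.9]
```

```bash

python3 -m jog '[[-40,-8,5,0,0,6],[-80,-16,10,0,0,12],[-120,-24,15,0,0,18],[-160,-33,20,0,0,24],[-199,-41,25,0,0,30]]'
python3 -c "
from h import *; to(g(-155,0,100))"
```

```text
time_s: 0.93
tool_pos: [387.5, 84.3, 201.5]
ee_rot: [[-0.05, 0.999, 0.0], [0.999, 0.05, 0.0], [0.0, 0.0, -1.0]]
contact_force: [0.7, -0.2, -0.6]
opening: 29.9
gripper_force: 0.0
t 0.93 gut [  5.7 143.5 201.5] F [ 0.7 -0.2 -0.6] open 29.9 
 shift [-205.    66.3  101.5] turn [ 0.  -0.  23.8]
```

```bash

python3 -m jog '[[-36,12,17,0,0,6],[-70,23,34,0,0,12],[-105,34,50,0,0,18],[-140,45,65,0,0,24],[-175,57,80,0,0,24]]'
python3 -m jog '[[-20,0,10,0,0,0],[-20,0,20,0,0,0]]'
python3 -c "
from h import *; to(g(-145,0,38))"
```

```text
time_s: 1.35
tool_pos: [454.0, -87.2, 120.7]
ee_rot: [[0.362, 0.932, -0.0], [0.932, -0.362, 0.0], [0.0, -0.001, -1.0]]
contact_force: [0.8, 0.4, -0.1]
opening: 20.2
gripper_force: 0.0
time_s: 1.52
tool_pos: [446.5, -107.4, 100.4]
ee_rot: [[0.359, 0.933, -0.001], [0.933, -0.359, -0.0], [-0.001, -0.001, -1.0]]
contact_force: [0.0, 0.3, -0.2]
opening: 20.5
gripper_force: 0.0
t 1.52 gut [-152.1   19.8  100.4] F [ 0.   0.3 -0.2] open 20.5 
 shift [ 7.2 19.8 62.4] turn [-0.1  0.  -0.1]
```

```bash

python3 -m jog '[[3,8,20,0,0,0],[5,15,40,0,0,0],[7,20,55,0,0,0],[7,20,63,0,0,0],[7,20,63,0,0,0]]'
python3 -c "
from h import *; to(g(-130,0,38)); d=grab('scene')
im=cv2.cvtColor(d['img'],cv2.COLOR_RGB2BGR)[150:280,180:360]
cv2.imwrite('pics/s1.png',cv2.resize(im,None,fx=4,fy=4,interpolation=cv2.INTER_CUBIC))"
```

```text
time_s: 1.93
tool_pos: [466.8, -104.1, 37.0]
ee_rot: [[0.356, 0.935, -0.004], [0.935, -0.356, 0.002], [0.0, -0.004, -1.0]]
contact_force: [-0.6, -0.1, -0.5]
opening: 20.3
gripper_force: 0.0
t 1.93 gut [-141.7    2.    37. ] F [-0.6 -0.1 -0.5] open 20.3 
 shift [11.7  2.1 -1. ] turn [-0.2 -0.   0.1]
```

View pics/s1.png

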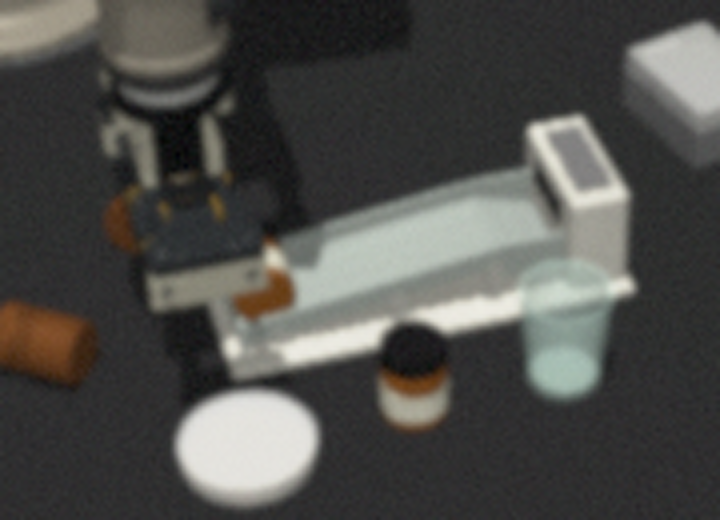

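The fingers are behind the bottle and nothing is touched. I start the slow push up the slope.

```bash

python3 -m jog '[[3,0.5,-0.2,0,0,0],[6,1,-0.4,0,0,0],[9,1.5,-0.6,0,0,0],[12,2,-1,0,0,0],[15,2,-1.5,0,0,0]]'
python3 -m jog '[[4,0,-0.5,0,0,0],[8,0,-1,0,0,0],[12,0,-1.6,0,0,0],[16,0,-2.1,0,0,0],[20,0,-2.6,0,0,0]]'
python3 -m jog '[[4,0,-0.5,0,0,0],[8,0,-1,0,0,0],[12,0,-1.6,0,0,0],[16,0,-2.1,0,0,0],[20,0,-2.6,0,0,0]]'
python3 -c "
from h import *; to(g(33,0,58)); d=grab('scene')
im=cv2.cvtColor(d['img'],cv2.COLOR_RGB2BGR)[150:280,180:360]
cv2.imwrite('pics/s2.png',cv2.resize(im,None,fx=4,fy=4,interpolation=cv2.INTER_CUBIC))"
```

```text
time_s: 2.4
tool_pos: [475.8, -91.1, 40.8]
ee_rot: [[0.356, 0.935, 0.001], [0.935, -0.356, -0.0], [-0.0, 0.001, -1.0]]
contact_force: [0.1, 0.2, 0.5]
opening: 20.5
gripper_force: 0.4
time_s: 2.82
tool_pos: [482.6, -72.1, 42.9]
ee_rot: [[0.356, 0.935, -0.0], [0.935, -0.356, 0.0], [0.0, -0.0, -1.0]]
contact_force: [-0.2, -0.3, 0.8]
opening: 20.4
gripper_force: 0.4
time_s: 3.23
tool_pos: [489.7, -53.5, 45.4]
ee_rot: [[0.356, 0.934, -0.0], [0.934, -0.356, 0.0], [0.0, -0.0, -1.0]]
contact_force: [-0.2, 0.3, 0.7]
opening: 20.2
gripper_force: 0.4
t 3.23 gut [-86.3  -1.2  45.4] F [-0.2  0.3  0.7] open 20.2 
 shift [119.3  -0.9 -12.6] turn [-0.  -0.   0.1]
```

View pics/s2.png

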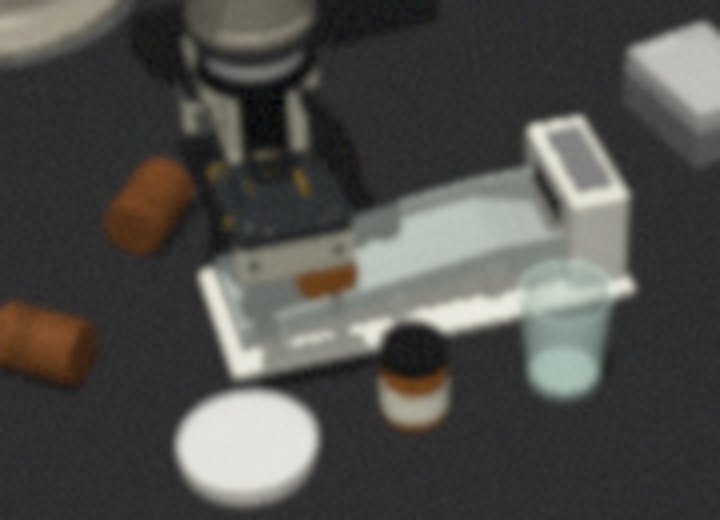

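The bottle is ahead of the fingers and following; the low end of the gutter is empty. I continue a little lower relative to the floor.

```bash

python3 -m jog '[[4,-0.2,0,0,0,0],[8,-0.4,0,0,0,0],[12,-0.6,0,0,0,0],[16,-0.8,0,0,0,0],[20,-1,0,0,0,0]]' | grep -E 'pos|force'
python3 -m jog '[[4,0,-0.5,0,0,0],[8,0,-1,0,0,0],[12,0,-1.6,0,0,0],[16,0,-2.1,0,0,0],[20,0,-2.6,0,0,0]]' | grep -E 'pos|force'
python3 -m jog '[[4,0,-0.5,0,0,0],[8,0,-1,0,0,0],[12,0,-1.6,0,0,0],[16,0,-2.1,0,0,0],[20,0,-2.6,0,0,0]]' | grep -E 'pos|force'
python3 -m jog '[[4,0,-0.5,0,0,0],[8,0,-1,0,0,0],[12,0,-1.6,0,0,0],[16,0,-2.1,0,0,0],[20,0,-2.6,0,0,0]]' | grep -E 'pos|force'
python3 -c "
from h import *; to(g(33,0,58)); d=grab('scene')
im=cv2.cvtColor(d['img'],cv2.COLOR_RGB2BGR)[150:280,180:360]
cv2.imwrite('pics/s3.png',cv2.resize(im,None,fx=4,fy=4,interpolation=cv2.INTER_CUBIC))"
```

```text
tool_pos: [495.8, -34.4, 45.4]
contact_force: [-0.2, -0.5, 0.2]
gripper_force: 0.3
tool_pos: [503.0, -15.8, 48.1]
contact_force: [0.2, -0.6, 0.7]
gripper_force: 0.4
tool_pos: [510.2, 2.9, 50.7]
contact_force: [-1.0, -0.9, 0.6]
gripper_force: 0.4
tool_pos: [517.2, 21.6, 53.3]
contact_force: [-0.1, -0.2, 0.5]
gripper_force: 0.4
t 4.95 gut [-6.3 -0.  53.3] F [-0.1 -0.2  0.5] open 20.4 
 shift [39.3  0.1 -4.7] turn [ 0.  -0.   0.1]
```

View pics/s3.png

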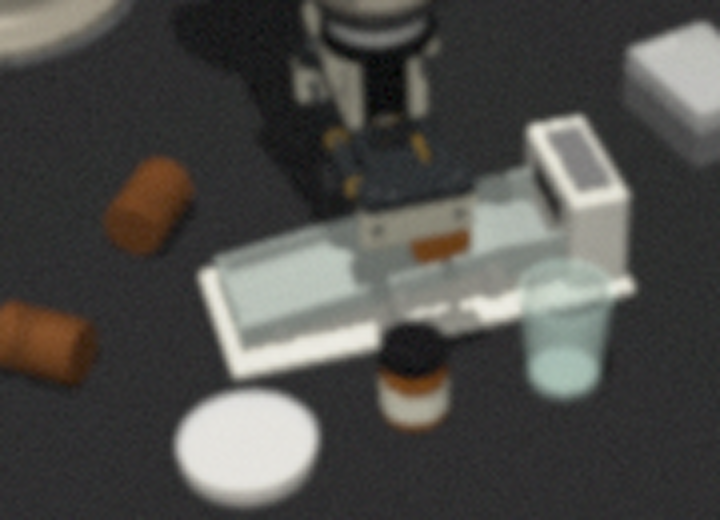

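The bottle is still in contact, about 40 mm short of the crest. I slow down.

```bash

python3 -m jog '[[4,0,-0.5,0,0,0],[8,0,-1,0,0,0],[12,0,-1.6,0,0,0],[15,0,-2.1,0,0,0],[18,0,-2.3,0,0,0]]' | grep -E 'pos|force'
python3 -m jog '[[3,0,-0.4,0,0,0],[6,0,-0.8,0,0,0],[9,0,-1.2,0,0,0],[12,0,-1.6,0,0,0],[14,0,-1.8,0,0,0]]' | grep -E 'pos|force'
python3 -m jog '[[2,0,-0.2,0,0,0],[4,0,-0.3,0,0,0],[6,0,-0.4,0,0,0],[8,0,-0.4,0,0,0],[10,0,-0.4,0,0,0]]' | grep -E 'pos|force'
python3 -m jog '[[2,0,0,0,0,0],[4,0,0,0,0,0],[6,0,0,0,0,0],[8,0,0,0,0,0],[10,0,0,0,0,0]]' | grep -E 'pos|force'
python3 -m jog '[[0,0,0,0,0,0],[0,0,0,0,0,0],[0,0,0,0,0,0],[0,0,0,0,0,0],[0,0,0,0,0,0]]' | grep -E 'pos|force'
python3 -c "
from h import *; to(g(33,0,150)); d=grab('scene')
im=cv2.cvtColor(d['img'],cv2.COLOR_RGB2BGR)[150:280,180:360]
cv2.imwrite('pics/s4.png',cv2.resize(im,None,fx=4,fy=4,interpolation=cv2.INTER_CUBIC))"
```

```text
tool_pos: [523.7, 38.4, 55.6]
contact_force: [0.0, -0.5, 0.7]
gripper_force: 0.4
tool_pos: [528.7, 51.5, 57.4]
contact_force: [-0.8, 0.1, -0.2]
gripper_force: 0.4
tool_pos: [532.1, 60.7, 57.7]
contact_force: [0.3, 0.1, -0.4]
gripper_force: 0.0
tool_pos: [535.7, 70.0, 57.7]
contact_force: [0.4, -0.3, 0.6]
gripper_force: 0.0
tool_pos: [535.6, 69.7, 57.7]
contact_force: [-0.1, -0.8, 0.5]
gripper_force: 0.0
t 7.08 gut [45.2  0.1 57.7] F [-0.1 -0.8  0.5] open 20.0 
 shift [-12.2   0.1 -92.3] turn [-0.  -0.   0.1]
```

View pics/s4.png

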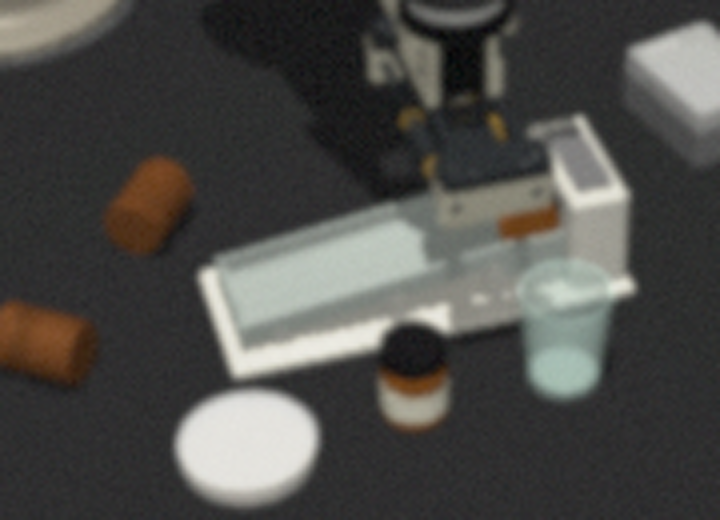

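The bottle has dropped into the dip against the reader, and the pad force is zero. I back off, rise and travel towards the button with the fingers closing.

```bash

python3 -m jog '[[-5,0,-5,0,0,0],[-10,0,-30,0,0,0],[-15,0,-60,0,0,0],[-25,0,-75,0,0,0],[-55,0,-75,0,0,0]]' -1 15| grep -E 'pos|force'
python3 -m jog '[[-35,0,0,0,0,0],[-72,4,0,0,0,0],[-110,12,0,0,0,0],[-150,20,0,0,0,0],[-190,28,0,0,0,0]]' | grep -E 'pos|force'
python3 - <<'E'
from h import *
to([495.5,-364.3,85]); d=grab('top','top1.png'); H,W=d['depth'].shape
u,v=np.meshgrid(np.arange(W),np.arange(H))
P=d['origin']+(np.stack([(u-d['cx'])/d['fx'],-(v-d['cy'])/d['fy'],-np.ones((H,W))],-1)@d['rotation'].T)*d['depth'][...,None]
gx=(P-O)@EX;gy=(P-O)@EY
m=(abs(gy)<33)&(gx>50)&(gx<109)&(P[...,2]>66)&(P[...,2]<90)
print(m.sum(),gx[m].min(),gx[m].max(),gx[m].mean(),gy[m].min(),gy[m].max(),np.percentile(P[...,2][m],98))
im=cv2.cvtColor(d['img'],cv2.COLOR_RGB2BGR)[160:300,170:370];cv2.imwrite('pics/t1.png',cv2.resize(im,None,fx=3.5,fy=3.5,interpolation=cv2.INTER_CUBIC))
E
```

```text
tool_pos: [518.9, 19.4, 136.9]
contact_force: [0.7, -0.9, 0.0]
gripper_force: 0.0
tool_pos: [473.7, -171.0, 133.3]
contact_force: [0.7, 0.3, 0.4]
gripper_force: 0.0
t 7.97 gut [-201.7  -28.4  133.3] F [0.7 0.3 0.4] open 0.6 
 shift [-172.9   89.    48.4] turn [0.  0.  0.2]
548 67.25238915838594 108.93064029518024 87.0053456711609 -29.074136874793822 31.23595010441638 81.23862926296401
```

View pics/t1.png

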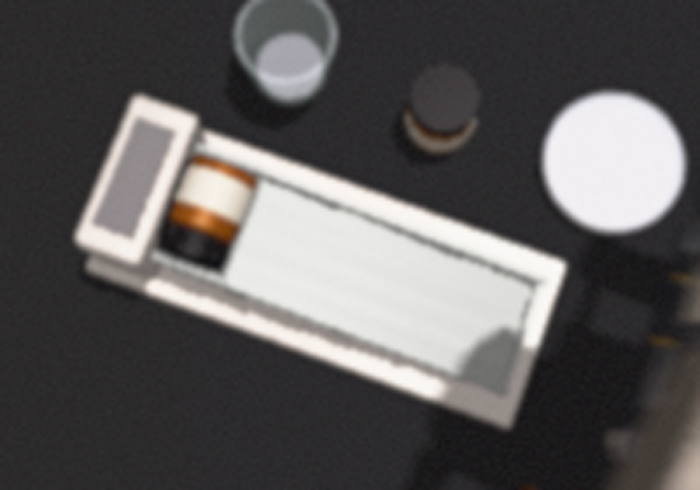

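The bottle is seated: centre at gutter x ≈ 88, y ≈ 1, across the gutter. Next I go over the button.

```bash

python3 -m jog '[[-36,18,5,0,0,0],[-72,37,15,0,0,0],[-108,56,25,0,0,0],[-142,74,35,0,0,0],[-173,89,45,0,0,0]]'| grep -E 'pos|force'
python3 -m jog '[[0,0,0,0,0,0],[0,0,0,0,0,0]]' | grep -E 'pos|force'
python3 -c "
from h import *; to([495.5,-364.3,67])"
```

```text
tool_pos: [496.0, -365.1, 87.6]
contact_force: [0.2, 0.2, 0.5]
gripper_force: 0.0
tool_pos: [495.1, -363.7, 86.7]
contact_force: [0.7, 0.6, -1.1]
gripper_force: 0.0
t 8.6 gut [-374.  -117.5   86.7] F [ 0.7  0.6 -1.1] open 0.4 
 shift [-0.4  0.6 19.7] turn [-0.1 -0.  -0. ]
```

```bash

python3 -m jog '[[0,0,8,0,0,0],[0,0,15,0,0,0],[0,0,19,0,0,0],[0,0,21,0,0,0],[0,0,23,0,0,0]]'| grep -E 'pos|force'
python3 -m jog '[[0,0,1,0,0,0],[0,0,2,0,0,0],[0,0,2.5,0,0,0],[0,0,2.5,0,0,0]]' | grep -E 'pos|force'
```

```text
tool_pos: [496.2, -361.3, 64.7]
contact_force: [-0.9, 2.3, 2.8]
gripper_force: 1.4
tool_pos: [496.4, -362.2, 62.5]
contact_force: [-2.1, 2.9, 4.2]
gripper_force: 2.0
```

```bash

python3 -m jog '[[0,0,0.5,0,0,0],[0,0,1,0,0,0],[0,0,1.5,0,0,0]]' | grep -E 'pos|force'
python3 -m jog '[[0,0,0.5,0,0,0],[0,0,1,0,0,0],[0,0,1.5,0,0,0],[0,0,1.5,0,0,0]]' | grep -E 'pos|force'
```

```text
tool_pos: [496.4, -362.4, 61.2]
contact_force: [-1.7, 5.8, 10.6]
gripper_force: 5.4
tool_pos: [496.5, -362.5, 61.1]
contact_force: [-3.0, 6.5, 14.7]
gripper_force: 7.8
```

The button is bottomed: z = 61.1 (67 − 6) and the force has jumped to about 15 N. I release and retreat.

```bash

python3 -m jog '[[0,0,-3,0,0,0],[0,0,-8,0,0,0],[0,0,-20,0,0,0],[0,0,-45,0,0,0],[0,0,-75,0,0,0]]'| grep -E 'pos|force'
python3 -m jog '[[-20,0,-20,0,0,0],[-50,0,-40,0,0,0],[-85,0,-50,0,0,0],[-120,0,-50,0,0,0],[-120,0,-50,0,0,0]]' | grep -E 'pos|force'
python3 - <<'E'
from h import *
to([495,-364,150]); d=grab('top','top2.png'); H,W=d['depth'].shape
u,v=np.meshgrid(np.arange(W),np.arange(H))
P=d['origin']+(np.stack([(u-d['cx'])/d['fx'],-(v-d['cy'])/d['fy'],-np.ones((H,W))],-1)@d['rotation'].T)*d['depth'][...,None]
gx=(P-O)@EX;gy=(P-O)@EY;z=P[...,2]
m=(abs(gy)<33)&(gx>50)&(gx<109)&(z>66)&(z<90); print('bottle',m.sum(),gx[m].mean(),gy[m].mean())
b=np.hypot(P[...,0]-495.5,P[...,1]+364.3)<13; print('button z',b.sum(),np.median(z[b]))
E
```

```text
tool_pos: [495.0, -362.3, 133.5]
contact_force: [0.8, 0.2, 0.1]
gripper_force: 0.0
tool_pos: [450.3, -481.2, 185.4]
contact_force: [-0.8, -0.4, -1.1]
gripper_force: 0.0
t 10.77 gut [-499.7 -117.7  185.4] F [-0.8 -0.4 -1.1] open 0.2 
 shift [125.6  -0.7  34.8] turn [ 0.1  0.3 -0.2]
bottle 537 87.20657788769986 1.7021044665057432
button z 120 67.11869289420093
```

View pics/top2.png

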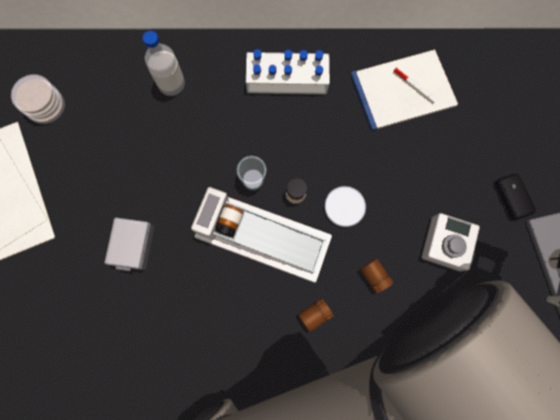

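The bottle is seated in the dip at (230,220), the button at (455,245) is back up, and the bystanders are where they were. I hand in.

```bash
python3 -c "
from plant import robot; print(robot.finish_job())"
```

```text
the job is handed in; nothing more can be done
None
```

I pushed the bottle up the gutter into the dip against the end stop, pressed the button fully down and released it, and handed the job in after about 11 s; the last picture shows the bottle seated, the button back up and the bystanders in place.

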